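# Lay a turned table leg down against the mortising stop

### The job

The turned table leg stands on its square end on the mortising board. Using only the fingers, tip it over away from the stop, easing it down so that it settles gently on its side instead of dropping, then push it home so that it lies along the board with its square end butted flat against the stop, ready for mortising. Do not grip the leg or lift it off the board, leave the glue bottle, mallet and marking gauge where they are, and finish clear of everything.

Things in the scene. Friction and masses are not known exactly. Their poses are not given: they have to be found in the camera images.
- board: mortising board fixed to the bench: plywood base 170 x 500 x 18 mm, upper face at z = 18 mm, dark stop strip across it near one end. Origin in its underside on the long middle line; x across, y along the board, z up. The base runs from y = -240 to +260 mm. Behind the stop (y -285 to -210, x -30 to +50 mm) an iron holdfast 130 mm high clamps it down
- stop_face (a point): centre of the working face of the hardwood stop strip: at board y = -170 mm, 15 mm above the board's upper face. The strip is 150 mm wide along x, 30 mm high above the board, 32 mm thick; its face looks along +y over the open board. Axes as the board's
- leg: turned table leg of pale wood, 240 mm long, 0.25 to 0.5 kg: a square block 66 x 66 x 90 mm, then a round shaft. It starts standing on its square end on the board, foot up, 7 to 35 mm in front of the stop, within 6 degrees of square to it. Origin at the centre of the square end face; z along the leg to the foot, x and y square to the block's faces. Centre of mass about 76 mm from the square end
- foot_tip (a point): centre of the leg's round foot end, 240 mm from the square end. Foot radius 14.5 mm (224 to 240 mm from the square end), ankle 13 mm (212 to 220 mm), vase at most 20.5 mm (about 155 mm), bead 24.5 mm (110 to 116 mm), shoulder 29 mm beside the block
- block_centre (a point): centre of the leg's square block, 45 mm from the square end. The leg lies steadily and level on a face of the block: this point and the foot's centre are then 33 mm above the board, with 18 mm of air under the foot
- corner0 (a point): corner of the leg's square end at leg x = +33, y = +33 mm
- corner1 (a point): corner of the leg's square end at leg x = +33, y = -33 mm
- corner2 (a point): corner of the leg's square end at leg x = -33, y = -33 mm
- corner3 (a point): corner of the leg's square end at leg x = -33, y = +33 mm
- glue_bottle: white glue bottle standing beyond the board's far side, 58 mm in diameter, 165 mm high; origin at the centre of its underside. Leave alone
- mallet: wooden joiner's mallet lying beyond the board's far side; head 95 x 130 x 64 mm, handle 195 mm along its -x; origin under the head's centre. Leave alone
- marking_gauge: wooden marking gauge lying on the robot's side of the board; stem 210 mm along its x, fence 65 mm wide and 55 mm high with a brass screw on top; origin under the fence. Leave alone

How it is judged:
By the outcome, as a careful person would: the job done as asked, in the order asked, and still so for the second after the job is handed in, with the robot touching nothing.
It also fails if it takes over 69 s, if anything falls off the work surface, if the arm or the gripper's body presses on something with over 40 N, if the wrist force passes 120 N, or if a joint passes its speed limit or range.

### The arm

A 6-joint arm with a two-finger parallel gripper is mounted at the origin on the work surface. World frame = base frame: x ahead of the robot, y to its left, z up, the work surface at z = 0. Lengths are in m, angles in rad, forces in N, time in s.
With the tool pointing down it reaches from about 0.4 to 0.925 m from the base axis. Payload 3.4 kg.
Tool frame: the origin (TCP) lies on the centre line of the jaws, within the pads' length; the fingertips stand 8 mm ahead of it and the grasp point (between the pads) lies 11 mm behind it; z points along the fingers, y is the direction in which the jaws open and shut (so a half turn about z gives the same grasp; the last joint's range is limited). The gripper opens to 85 mm and grips with 20 to 120 N. Pads are 22 mm wide; open, the fingers measure 114 mm over their backs; the gripper's body (76 mm by 85 mm) begins 54 mm behind the grasp point. The pads swing forward as they close: fully open they stand 13 mm farther back than shut.
Start: joints at [1.22, 0.307, 1.506, -0, 1.328, -0.073], TCP at [0.157, 0.553, 0.239] pointing down, gripper open.
Joint ranges: [-3.12, 3.12], [-1.05, 2.28], [0.14, 2.33], [-1.42, 4.57], [0.1, 2.73], [-2.68, 2.68]. Speed limits (rad/s): [2.57, 2.57, 3.14, 3.14, 3.14, 3.14].

### API

Orientations are given as a rotation vector (axis times angle).
In Python, from cell import env gives the robot as it stands. The module is installed in compiled form; this text tells all that it offers. Calls block until the motion is done:
- env.move_pose(position, orientation): joint-space move of the TCP to a pose.
- env.move_straight(position, rate=0.15, orientation=None, threshold=None): straight line of the TCP; orientation=None keeps the orientation; rate is the mean speed in m/s. With threshold (N) it stops when the force on the tool has changed by that much, and returns True; else False.
- env.movej(angles): joint-space move.
- env.move_gripper(opening, f_grip=None): opening from 0.0 (shut) to 1.0 (fully open); f_grip is the grip in N (None keeps the last); returns when the fingers have stopped.
- env.dwell(seconds).
- env.solve_ik(position, orientation): joint angles nearest the present ones, or None.
- env.read_state(): the state.
- env.camera(name): name is "scene" or "top" or "wrist"; returns (picture, depth): 480x640x3 uint8, red, green, blue; 480x640 float32, m along the optical axis (not along the pixel's ray), 0 where there is no reading.
- env.calibration(name): a dict with "fx", "fy", "cx", "cy" (pixels), "origin" and "orientation" of the camera in the world. Camera axes: x right, y down, z forward; pixel columns grow to the right and rows downward; lengths in m; the calibration is good to about 2 mm. A picture is of the moment at which its call begins: read the wrist's pose just before it. calibration takes no time and is no camera call; for the wrist camera it gives the pose at the moment of the call.
A pose or a line that the arm cannot do raises env.PlanningError and nothing moves.
- env.close_job(): hands the job in, once; it reports no verdict.
Trained networks look in the newest picture that a camera, given by its name, has taken for a name from the list of things; names that differ only in an ending like _2 or _b are one class to them, and where a whole thing is asked for, a point or a joint stands for the part that bears it (a point fixed in the world has none). Each returns a list of dicts, best first, with "conf" (0 to 1); they miss things now and then, are a little off and sometimes report something else, mostly with a low value. They report only what shows in the picture. A call takes as long as a camera call.
- env.recognise(camera, name): "box" ([left, top, right, bottom] in pixels, round what is visible of it).
The state is a dict: "t": time; "joint_pos": joint angles; "qvel": joint speeds; "tau": joint torques, N m; "eef_pos": TCP position; "tcp_rot": TCP orientation; "wrist_force": force on the tool from outside, world axes, zero at the start; "wrist_torque": the same for the moment, N m; "opening": opening from 0.0 (shut) to 1.0 (fully open).
Only numpy, scipy, OpenCV 4.12 (cv2) and the standard library are available. Lean on these libraries where they do the work, as an engineer would, in place of code of your own. Each camera call takes 0.05 s, during which the arm holds its last target.

## Working session

There is one attempt and no reset: what is moved stays moved. The work goes in short steps, each a Python script; the robot and the scene stay as the last script left them, time stands still between calls to the robot, and variables do not carry over. Pictures are saved under pics/ and viewed, and the job is handed in when it is done.

```bash
mkdir -p pics; ls; cat > h.py <<'E'
from cell import env
import numpy as np, cv2
from scipy.spatial.transform import Rotation as R
def snap(cam,fn=None):
    im,d=env.camera(cam)
    if fn: cv2.imwrite('pics/'+fn,im[:,:,::-1])
    return im,d
def cal(cam):
    c=env.calibration(cam); o=np.array(c['orientation'])
    M=R.from_rotvec(o).as_matrix() if o.shape==(3,) else o
    return c,M,np.array(c['origin'])
def cloud(cam,d):
    c,M,o=cal(cam)
    v,u=np.mgrid[0:480,0:640]
    P=np.stack([(u-c['cx'])/c['fx']*d,(v-c['cy'])/c['fy']*d,d],-1)
    W=P@M.T+o
    W[d<=0]=np.nan
    return W
def proj(cam,p):
    c,M,o=cal(cam)
    q=(np.array(p)-o)@M
    return c['fx']*q[...,0]/q[...,2]+c['cx'],c['fy']*q[...,1]/q[...,2]+c['cy']
E
python3 - <<'E'
from h import *
for c in ['scene','top']:
    im,d=snap(c,c+'0.png'); np.save(c+'d.npy',d); np.save(c+'i.npy',im)
    k,M,o=cal(c); print(c,o,M[:,2])
    for n in ['board','stop_face','leg','foot_tip','glue_bottle','mallet','marking_gauge']:
        print(n,[(np.round(x['box']),round(x['conf'],2)) for x in env.recognise(c,n)[:2]])
print(env.read_state())
E
```

```text
pics
scene [1.06101138 0.04444051 0.80266591] [-0.59324453 -0.07916033 -0.80112082]
board [(array([187., 207., 518., 394.]), 0.97)]
stop_face [(array([187., 205., 524., 396.]), 0.61), (array([263., 171., 320., 296.]), 0.16)]
leg [(array([268., 174., 318., 295.]), 0.91)]
foot_tip [(array([266., 173., 318., 292.]), 0.77)]
glue_bottle [(array([396., 346., 446., 420.]), 0.82)]
mallet [(array([150., 301., 331., 415.]), 0.89), (array([332., 209., 444., 258.]), 0.57)]
marking_gauge []
top [ 0.42239836 -0.01696312  1.18328657] [ 0.18588188  0.01271821 -0.98248978]
board [(array([138., 198., 438., 346.]), 0.85)]
stop_face [(array([143., 198., 438., 350.]), 0.92)]
leg [(array([317., 251., 358., 300.]), 0.74)]
foot_tip [(array([314., 253., 360., 300.]), 0.59)]
glue_bottle [(array([207., 160., 244., 206.]), 0.91), (array([314., 251., 358., 302.]), 0.63)]
mallet [(array([294., 157., 448., 236.]), 0.82)]
marking_gauge [(array([204., 314., 309., 345.]), 0.92)]
{'t': 0.8, 'joint_pos': array([ 1.22051401e+00,  3.06766599e-01,  1.50636248e+00, -4.53887026e-06,
        1.32840077e+00, -7.34730710e-02]), 'qvel': array([ 0.00043995,  0.00117795,  0.00259057, -0.00134125, -0.00041976,
        0.00076144]), 'tau': array([-1.66553491e-03, -4.57408512e+01, -2.52325237e+01, -9.96168251e-05,
        7.13737445e-04,  1.66370529e-05]), 'eef_pos': array([0.1571592 , 0.55313145, 0.23933825]), 'tcp_rot': array([4.33419974e-01, 3.11153362e+00, 9.49892782e-05]), 'wrist_force': array([-0.42426573, -0.13077202,  0.32151389]), 'wrist_torque': array([ 0.05161926, -0.02964192, -0.01422577]), 'opening': 1.0020139742891487}
```

View pics/scene0.png

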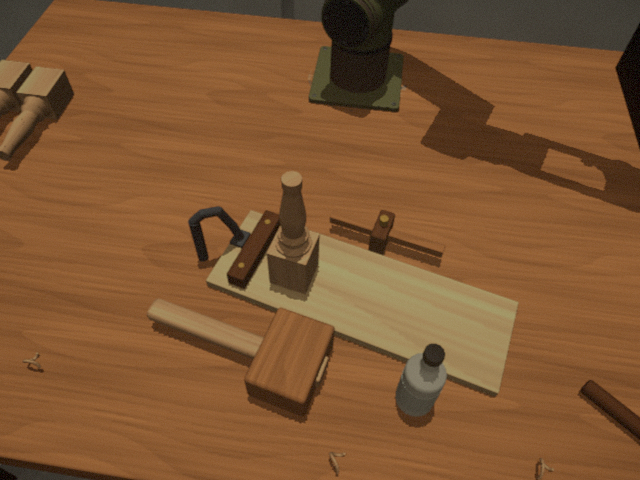

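View pics/top0.png

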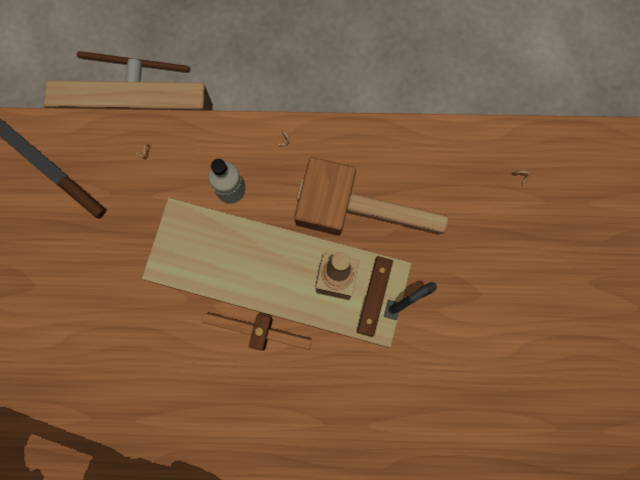

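The scene view shows the leg standing at (293,240), the stop at (255,250) with the holdfast behind it at (220,235). The board runs to the right (world +y). The mallet, glue bottle (422,380) and gauge (383,235) lie beside it. Next I fit the poses from the clouds.

```bash
python3 - <<'E'
from h import *
for c in ['top','scene']:
    d=np.load(c+'d.npy'); im=np.load(c+'i.npy').astype(float)
    W=cloud(c,d); z=W[...,2]
    print(c,'z at table', np.nanmedian(z[(np.abs(z)<.03)]))
    reg=(W[...,0]>.25)&(W[...,0]<.85)&(np.abs(W[...,1])<.5)
    b=reg&(z>.010)&(z<.026)&(im[...,1]>im[...,0]*.72)
    n,lab,st,_=cv2.connectedComponentsWithStats(b.astype(np.uint8))
    k=1+np.argmax(st[1:,4]); m=lab==k
    P=W[m]; 
    r=cv2.minAreaRect(P[:,:2].astype(np.float32)*1000); print('board',r,np.median(P[:,2]),'\n',cv2.boxPoints(r))
    # top of stop
    s=reg&(z>.040)&(z<.056)
    n,lab,st,_=cv2.connectedComponentsWithStats(s.astype(np.uint8))
    for k in np.argsort(-st[1:,4])[:5]+1:
        P=W[lab==k]; r=cv2.minAreaRect(P[:,:2].astype(np.float32)*1000); print(' z.048',st[k,4],r, im[lab==k].mean(0))
    for lo,hi,nm in [(.1,.115,'blocktop'),(.245,.27,'foot'),(.055,.07,'mallettop'),(.15,.175,'bottle'),(.05,.06,'gauge')]:
        s=reg&(z>lo)&(z<hi)
        n,lab,st,_=cv2.connectedComponentsWithStats(s.astype(np.uint8))
        for k in np.argsort(-st[1:,4])[:3]+1:
            if st[k,4]<15: continue
            P=W[lab==k]; r=cv2.minAreaRect(P[:,:2].astype(np.float32)*1000); print(' ',nm,st[k,4],np.round(np.array(list(r[0])+list(r[1])+[r[2]]),1),np.median(P[:,2]), 'px',st[k,:4])
E
```

```text
top z at table 0.0009805711605049838
board ((586.0248413085938, 63.97589111328125), (501.3597412109375, 170.64019775390625), 75.86066436767578) 0.01857515924737352 
 [[ 442.05328 -158.26746]
 [ 607.52386 -199.95157]
 [ 729.9964   286.21924]
 [ 564.5258   327.90335]]
 z.048 1645 ((699.1390991210938, -170.29905700683594), (195.65274047851562, 35.71482849121094), 77.4400405883789) [148.65410334 118.99452888  83.74832827]
 z.048 1370 ((537.657470703125, -126.42774200439453), (32.212181091308594, 150.3723907470703), 75.77136993408203) [81.02846715 50.94452555 30.72335766]
 z.048 409 ((465.2012939453125, 88.10801696777344), (63.212039947509766, 59.63093566894531), 27.741436004638672) [90.49388753 56.68704156 34.32273839]
 z.048 123 ((451.00006103515625, 25.612220764160156), (63.04069519042969, 16.950897216796875), 77.39671325683594) [140.66666667  93.42276423  57.29268293]
 z.048 92 ((669.2681274414062, -15.619964599609375), (92.64281463623047, 5.927295684814453), 79.48592376708984) [49.90217391 30.80434783 17.34782609]
  blocktop 602 [569.  -52.4  65.8  66.9  78.7] 0.10931525842012069 px 
[... 2237 characters left out ...]
  24]
  mallettop 5369 [734.7 -30.1  95.9 129.9  77.4] 0.06452491102282643 px [244 308  90  98]
  mallettop 253 [590.9 -40.6  46.6  91.2  32.9] 0.062420958822975936 px [268 249  51  35]
  mallettop 232 [469.3  87.7  26.1  62.2  76.9] 0.05632200970811241 px [371 210  22  29]
  bottle 422 [752.9 160.9  26.9  26.    9.4] 0.1652096875216223 px [422 344  23  24]
  bottle 204 [584.  -50.9  17.2  38.7   8.9] 0.16456278340981595 px [279 221  27  16]
  gauge 387 [468.6  87.6  28.1  66.1  77.1] 0.05507107460586391 px [370 210  25  32]
  gauge 235 [784.3 -20.9  58.  120.   27. ] 0.05610005758208603 px [244 358  80  49]
  gauge 165 [590.7 -40.3  45.4  91.8  34. ] 0.05526115477280369 px [268 252  51  33]
```

```bash
cat > g.py <<'E'
from h import *
D=np.pi/180
LEG=np.array([.5705,-.0526]); YAW=78.65*D; PHI=45*D; ZB=.018
et=np.array([np.cos(YAW),np.sin(YAW),0]); ez=np.array([0,0,1.])
def orient(phi=PHI,e=et,flip=1):
    z=-np.sin(phi)*e-np.cos(phi)*ez
    y=flip*(-np.cos(phi)*e+np.sin(phi)*ez)
    x=np.cross(y,z); return R.from_matrix(np.stack([x,y,z],1)).as_rotvec()
def afun(th): return np.interp(th/D,[0,20,50,75,90],[.010,.022,.018,.008,.004])
def C(th,a=None,phi=PHI,w=None,mode=0):
    """tip-level jaw centre, in (s,z) about pivot"""
    a=afun(th) if a is None else a
    F=np.array([-.033*np.cos(th)+.240*np.sin(th),.033*np.sin(th)+.240*np.cos(th)])
    f=np.array([-np.sin(phi),-np.cos(phi)]); n=np.array([-np.cos(phi),np.sin(phi)])
    dl=th-phi; r=.0145; need=2*r/np.cos(dl)+a*np.tan(abs(dl))
    if dl>0: lo=-r*np.cos(dl); hi=lo+need
    else: hi=r*np.cos(dl); lo=hi-need
    off=(lo+hi)/2
    if mode==1: off=lo+w/2   # front finger touching at this angle
    return F+a*f+n*off, need
def world(c,ctr=LEG,e=et):
    p=np.array([ctr[0],ctr[1],ZB])+ .033*e
    return p+c[0]*e+c[1]*ez
def tcp(c,tipahead,phi=PHI,ctr=LEG,e=et):
    f3=-np.sin(phi)*e-np.cos(phi)*ez
    return world(c,ctr,e)-tipahead*f3
E
python3 - <<'E'
from g import *
for flip in (1,-1):
  for phi in (45,35):
    o=orient(phi*D,flip=flip); out=[]
    for t in range(0,91,10):
        c,need=C(t*D,phi=phi*D); p=tcp(c,.004,phi*D)
        q=env.solve_ik(p,o); out.append((t,np.round(p,3),round(need*1e3),None if q is None else np.round(q,2)))
    print(flip,phi); [print(x) for x in out]
E
```

```text
1 45
(0, array([ 0.572, -0.046,  0.243]), 51, array([ 0.25,  0.5 ,  1.46, -0.69,  1.59,  2.16]))
(10, array([ 0.579, -0.012,  0.244]), 47, array([ 0.3 ,  0.52,  1.42, -0.67,  1.63,  2.18]))
(20, array([0.586, 0.023, 0.236]), 42, array([ 0.35,  0.55,  1.38, -0.65,  1.67,  2.21]))
(30, array([0.593, 0.06 , 0.228]), 36, array([ 0.39,  0.59,  1.33, -0.63,  1.7 ,  2.23]))
(40, array([0.6  , 0.096, 0.212]), 31, array([ 0.43,  0.63,  1.29, -0.62,  1.72,  2.27]))
(50, array([0.607, 0.129, 0.188]), 31, array([ 0.47,  0.68,  1.25, -0.6 ,  1.73,  2.3 ]))
(60, array([0.613, 0.158, 0.162]), 34, array([ 0.5 ,  0.73,  1.22, -0.58,  1.73,  2.34]))
(70, array([0.618, 0.182, 0.131]), 37, array([ 0.52,  0.78,  1.19, -0.57,  1.72,  2.37]))
(80, array([0.621, 0.198, 0.096]), 40, array([ 0.54,  0.83,  1.18, -0.56,  1.7 ,  2.4 ]))
(90, array([0.623, 0.207, 0.06 ]), 45, array([ 0.55,  0.87,  1.18, -0.55,  1.66,  2.43]))
1 35
(0, array([ 0.571, -0.048,  0.248]), 42, array([ 0.18,  0.43,  1.46, -0.56,  1.52,  2.06]))
(10, array([ 0.579, -0.013,  0.246]), 39, array([ 0.23,  0.45,  1.42, -0.55,  1.55,  2.09]))

[... 1841 characters left out ...]
0.023, 0.238]), 36, array([ 0.28,  0.48,  1.39, -0.53,  1.58, -1.01]))
(30, array([0.593, 0.061, 0.228]), 31, array([ 0.33,  0.52,  1.35, -0.52,  1.61, -0.97]))
(40, array([0.6  , 0.097, 0.211]), 31, array([ 0.38,  0.56,  1.32, -0.5 ,  1.62, -0.93]))
(50, array([0.607, 0.129, 0.188]), 35, array([ 0.42,  0.61,  1.29, -0.49,  1.62, -0.89]))
(60, array([0.613, 0.157, 0.162]), 39, array([ 0.45,  0.65,  1.27, -0.48,  1.61, -0.85]))
(70, array([0.617, 0.179, 0.132]), 42, array([ 0.47,  0.7 ,  1.26, -0.47,  1.59, -0.81]))
(80, array([0.62 , 0.193, 0.098]), 48, array([ 0.49,  0.74,  1.26, -0.46,  1.56, -0.78]))
(90, array([0.621, 0.199, 0.062]), 56, array([ 0.49,  0.78,  1.27, -0.46,  1.51, -0.75]))
```

```bash
python3 - <<'E'
from g import *
o=orient(flip=-1); f3=-np.sin(PHI)*et-np.cos(PHI)*ez
env.move_gripper(0.68)
c,_=C(0); p=tcp(c,.004)-f3*.10
env.move_pose(p,o)
for cm in ('scene','top'):
    im,d=snap(cm,cm+'1.png'); W=cloud(cm,d)
    s=env.read_state(); M=R.from_rotvec(s['tcp_rot']).as_matrix()
    T=(W-s['eef_pos'])@M
    m=(np.abs(T[...,0])<.02)&(np.abs(T[...,1])<.075)&(T[...,2]>-.06)&(T[...,2]<.03)
    P=T[m]; print(cm,len(P))
    for sg in (1,-1):
        Q=P[(P[:,1]*sg>0)]
        if len(Q): print(sg,len(Q),np.round(np.percentile(Q,[0,2,50,98,100],axis=0)*1e3,1).tolist())
print(s['t'],s['opening'],s['eef_pos'],p,s['wrist_force'])
E
```

```text
scene 1782
1 875 [[-17.3, 20.9, -60.0], [-14.3, 25.2, -58.7], [-7.7, 32.2, -39.6], [9.7, 58.3, 0.3], [11.5, 61.1, 3.2]]
-1 907 [[-17.8, -63.9, -60.0], [-14.5, -62.9, -59.1], [-9.5, -40.1, -45.3], [9.3, -29.2, -2.0], [12.2, -23.4, 3.7]]
top 650
1 174 [[-5.3, 20.6, -59.8], [-2.9, 22.3, -57.8], [10.0, 28.8, -22.0], [15.1, 57.1, 2.0], [18.2, 59.7, 3.2]]
-1 476 [[-11.1, -64.7, -59.9], [-9.4, -63.1, -57.9], [4.6, -43.4, -29.9], [13.8, -32.1, 1.5], [15.1, -27.3, 3.3]]
3.7083 0.6774763588283091 [0.58557398 0.02399719 0.31377576] [0.58570364 0.02314275 0.3136825 ] [ 0.16094306 -0.23323178 -0.39622301]
```

View pics/scene1.png

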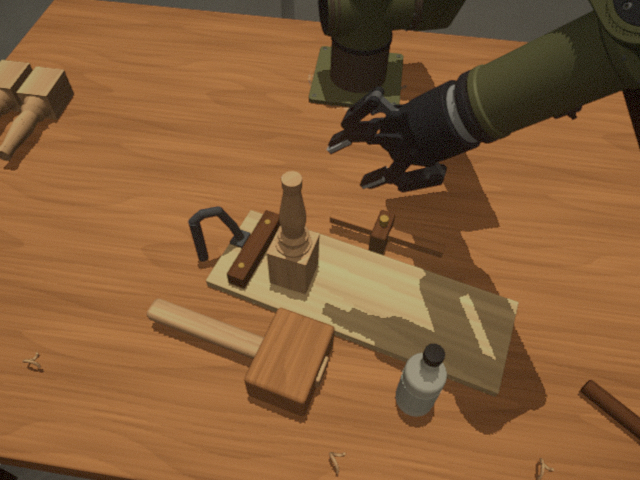

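```bash
python3 - <<'E'
from h import *
snap('wrist','w1.png')
E
```

```text
(no output)
```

View pics/w1.png

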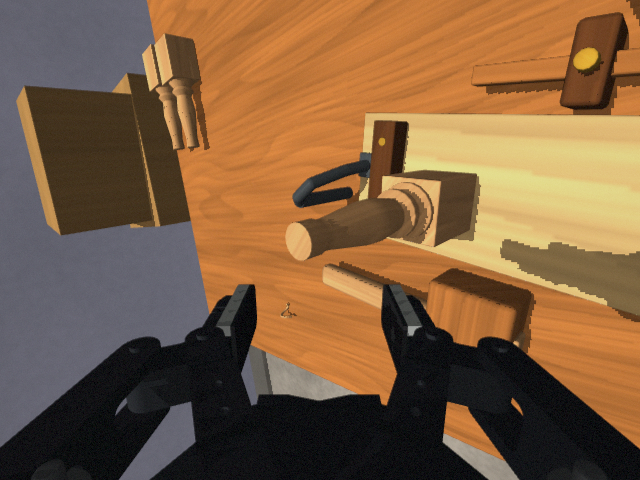

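The scene view shows the open jaws at (385,165), leaned 45° and above the leg's foot at (291,178). Measured in the tool frame, the tips reach 3 mm ahead of the TCP and the inner faces are about 58 mm apart. Next I straddle the foot.

```bash
python3 - <<'E'
from g import *
o=orient(flip=-1)
c,_=C(0); p=tcp(c,.0035)
print(env.move_straight(p,rate=.08,threshold=6))
im,d=snap('scene','scene2.png'); snap('wrist','w2.png')
s=env.read_state(); print(s['t'],s['eef_pos']-p,s['wrist_force'])
E
```

```text
False
5.2667 [0.00035602 0.00038428 0.00031184] [-0.51885106 -0.94792301 -0.7796406 ]
```

View pics/scene2.png

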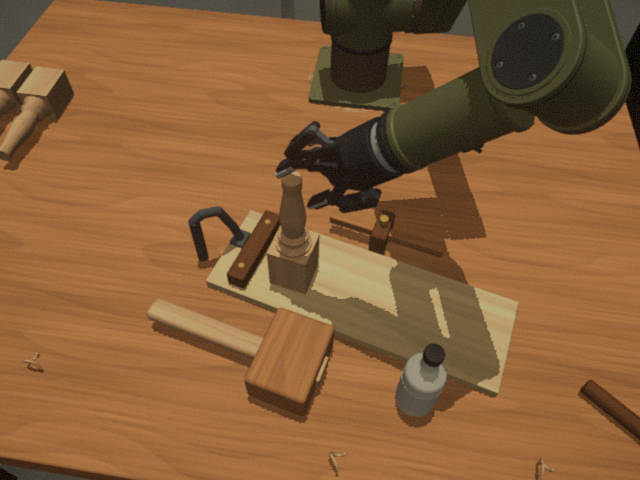

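View pics/w2.png

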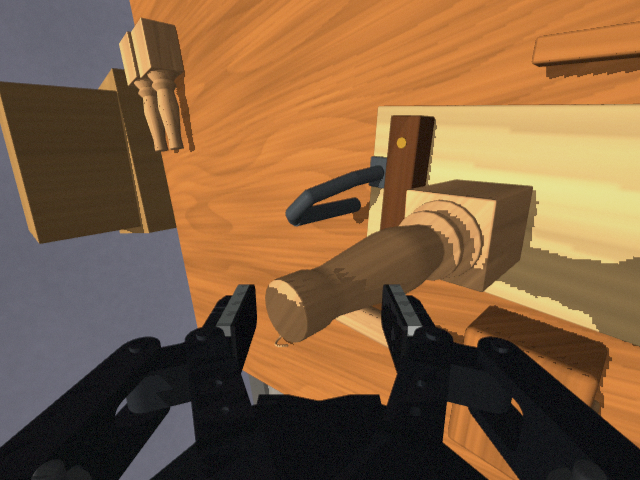

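```bash
python3 - <<'E'
from g import *
o=orient(flip=-1)
for cm in ('scene','top','wrist'):
    im,d=snap(cm); W=cloud(cm,d)
    s=env.read_state(); M=R.from_rotvec(s['tcp_rot']).as_matrix()
    m=(W[...,2]>.225)&(W[...,2]<.27)&(np.hypot(W[...,0]-.5705,W[...,1]+.0526)<.05)&(im[...,0]>110)
    P=W[m]; T=(P-s['eef_pos'])@M
    print(cm,len(P)); 
    if len(P): print(np.round(np.percentile(P,[2,50,98],axis=0)*1e3,1).tolist(),'tool',np.round(np.percentile(T,[2,50,98],axis=0)*1e3,1).tolist())
E
```

```text
scene 219
[[559.1, -73.2, 234.4], [572.8, -52.8, 258.8], [581.8, -40.5, 267.2]] tool [[-11.9, -36.3, -15.1], [-2.7, -15.3, -6.5], [11.8, -3.7, 18.7]]
top 56
[[554.7, -73.0, 239.4], [559.3, -50.0, 258.9], [568.2, -9.1, 269.1]] tool [[1.0, -36.8, -22.4], [11.6, -15.7, -6.4], [15.5, 27.4, 2.2]]
wrist 2155
[[555.7, -64.7, 226.2], [567.6, -50.0, 259.0], [581.9, -38.9, 259.8]] tool [[-10.9, -24.7, -16.3], [3.3, -14.1, -7.1], [14.9, 12.1, 14.1]]
```

```bash
python3 - <<'E'
from g import *
for t in range(4,17,4):
    c,_=C(t*D); p=tcp(c,.0035); r=env.move_straight(p,rate=.06)
    s=env.read_state(); print(t,round(s['t'],2),np.round((s['eef_pos']-p)*1e3,1),np.round(s['wrist_force'],1))
snap('scene','scene3.png');snap('wrist','w3.png')
E
```

```text
4 5.8 [ 0.3  0.6 -0. ] [0.3 1.  0.4]
8 6.18 [ 0.2  0.5 -0. ] [-0.   0.4 -0.9]
12 6.57 [ 0.2  0.4 -0.1] [ 0.6 -0.4 -0. ]
16 6.96 [ 0.1  0.4 -0.2] [-0.9  0.6 -0.2]
```

View pics/scene3.png

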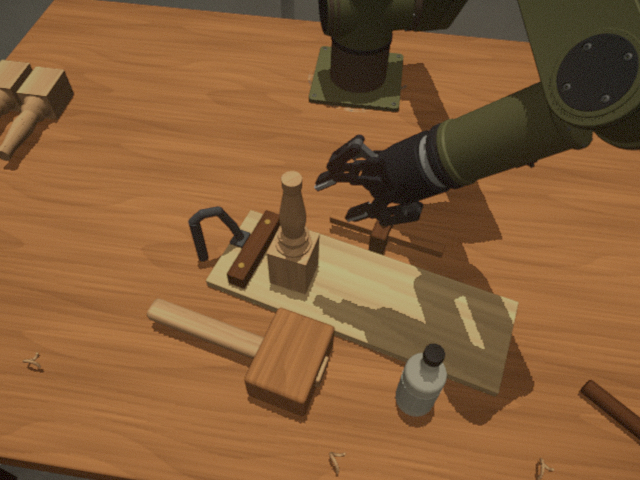

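View pics/w3.png

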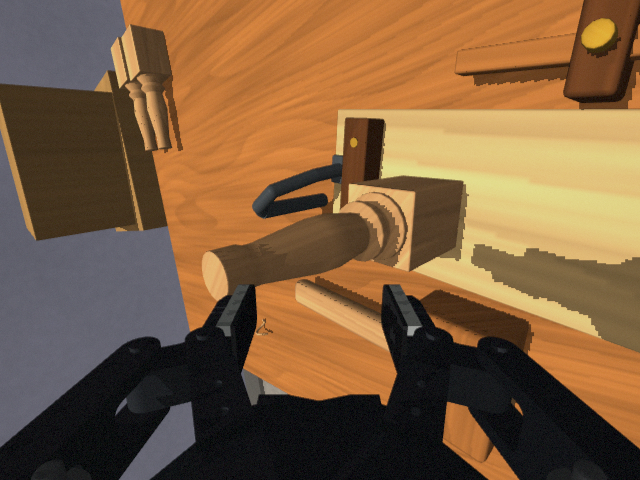

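The arm reached θ=16 but the leg still stands (foot at (291,178)). The upper fingertip passed just over the foot because I measured the overlap from the foot centre and not from its rim. I'll correct that and straddle again.

```bash
sed -i 's/return F+a\*f+n\*off, need/return F+(a+r*np.sin(abs(dl)))*f+n*off, need/' g.py; python3 - <<'E'
from g import *
f3=-np.sin(PHI)*et-np.cos(PHI)*ez
s=env.read_state(); env.move_straight(s['eef_pos']-f3*.05,rate=.15)
c,_=C(0); p=tcp(c,.0035)
env.move_straight(p-f3*.07,rate=.15)
print(env.move_straight(p,rate=.06,threshold=5))
for t in (4,8,12):
    c,_=C(t*D); p=tcp(c,.0035); r=env.move_straight(p,rate=.05)
    s=env.read_state(); print(t,round(s['t'],2),np.round((s['eef_pos']-p)*1e3,1),np.round(s['wrist_force'],1))
snap('scene','scene4.png');snap('wrist','w4.png')
E
```

```text
False
4 9.78 [0.2 0.3 0.5] [-0.4 -1.3  2.7]
8 10.22 [ 0.1  0.5 -0.5] [-0.2  0.1  0.2]
12 10.67 [ 0.1  0.5 -0.4] [ 0.1 -0.2  0.5]
```

View pics/scene4.png

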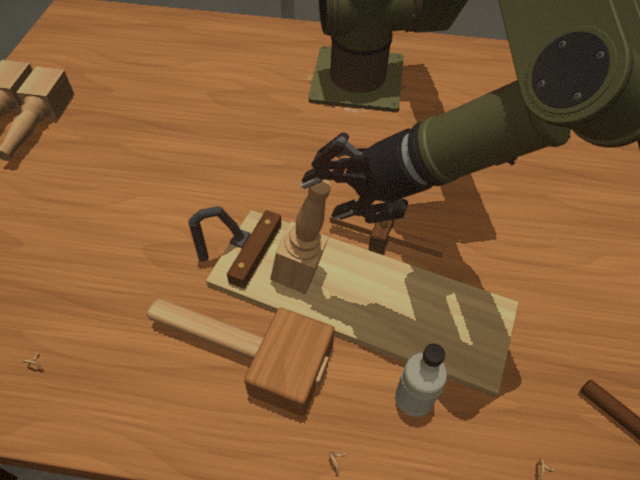

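View pics/w4.png

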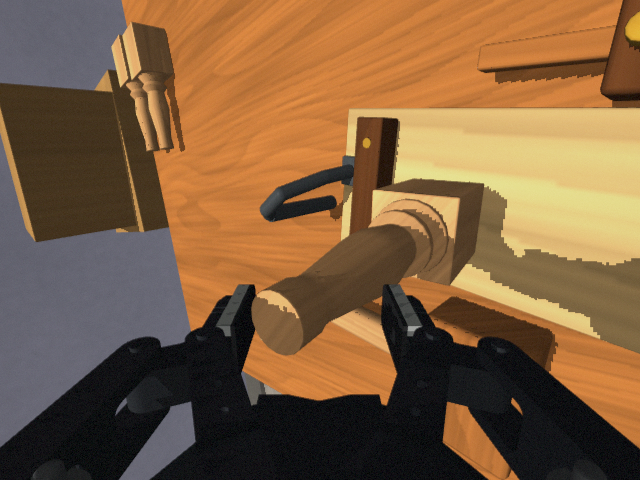

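The leg now leans about 10° (foot at (318,188)), with the rear finger behind its rim and the front finger waiting. I continue past the balance point.

```bash
python3 - <<'E'
from g import *
for t in range(15,40,3):
    c,_=C(t*D); p=tcp(c,.0035); r=env.move_straight(p,rate=.04)
    s=env.read_state(); print(t,round(s['t'],2),np.round((s['eef_pos']-p)*1e3,1),np.round(s['wrist_force'],1))
snap('scene','scene5.png');snap('wrist','w5.png')
E
```

```text
15 11.19 [ 0.1  0.4 -0.1] [-0.3 -1.1  0.5]
18 11.62 [ 0.1  0.3 -0.2] [ 0.1 -0.8  0.6]
21 12.07 [ 0.1  0.2 -0.1] [-0.   0.1  0. ]
24 12.52 [ 0.1  0.3 -0.1] [-0.4  0.9  0.8]
27 12.97 [ 0.1  0.3 -0.1] [ 0.7 -0.8 -0.2]
30 13.43 [ 0.1  0.3 -0.1] [-0.3 -0.1  0.5]
33 13.89 [ 0.1  0.3 -0.2] [ 0.4  0.7 -0.6]
36 14.35 [ 0.   0.3 -0.2] [ 0.4 -0.3  0.7]
39 14.81 [ 0.   0.3 -0.2] [ 0.9  0.7 -0.4]
```

View pics/scene5.png

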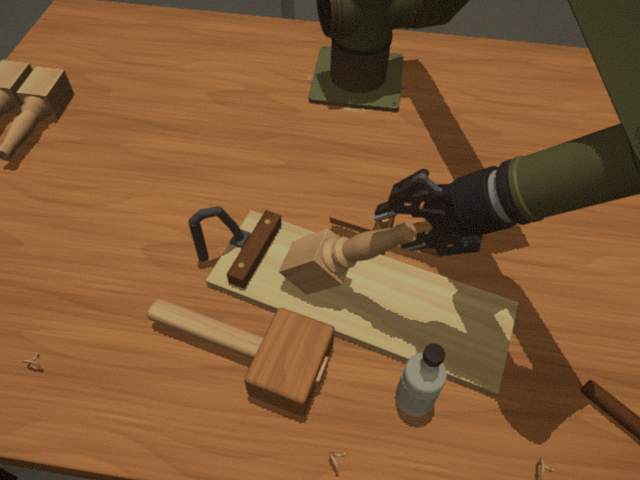

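View pics/w5.png

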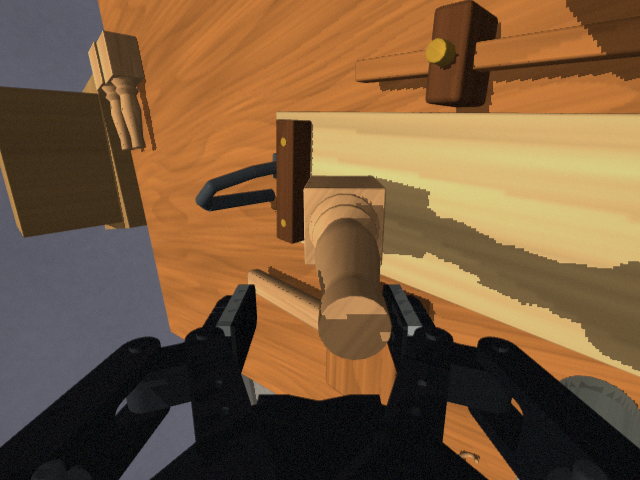

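The leg has passed balance and rests on the front finger, leaning about 45° (foot at (405,232)). I check how well it is centred sideways on the pad.

```bash
cat > foot.py <<'E'
from g import *
def foot(show=True):
    s=env.read_state(); im,d=snap('wrist'); W=cloud('wrist',d)
    M=R.from_rotvec(s['tcp_rot']).as_matrix(); T=(W-s['eef_pos'])@M
    m=(np.abs(T[...,0])<.045)&(np.abs(T[...,1])<.0275)&(T[...,2]>-.04)&(T[...,2]<.04)&(W[...,2]>.03)
    P=T[m]; 
    print('foot n',len(P), np.round(np.percentile(P,[1,50,99],axis=0)*1e3,1).tolist())
    return P
E
python3 - <<'E'
from foot import *
foot()
for cm in ('scene','top'):
    im,d=snap(cm); W=cloud(cm,d); s=env.read_state(); M=R.from_rotvec(s['tcp_rot']).as_matrix(); T=(W-s['eef_pos'])@M
    m=(np.abs(T[...,0])<.045)&(np.abs(T[...,1])<.0275)&(T[...,2]>-.04)&(T[...,2]<.03)&(im[...,0]>90)
    P=T[m]; print(cm,len(P)); 
    if len(P)>5: print(np.round(np.percentile(P,[1,50,99],axis=0)*1e3,1).tolist())
E
```

```text
foot n 6955 [[-10.6, -0.8, -22.8], [10.0, 12.6, -20.5], [18.7, 26.6, 38.2]]
scene 610
[[-14.9, -1.6, -22.3], [-5.3, 4.5, -4.1], [12.5, 25.3, 29.2]]
top 234
[[6.2, -2.2, -22.4], [12.2, 5.3, 2.2], [17.8, 21.6, 29.7]]
```

```bash
python3 - <<'E'
from foot import *
for t in range(45,76,5):
    c,_=C(t*D,w=.057,mode=1); p=tcp(c,.0035); r=env.move_straight(p,rate=.05)
    s=env.read_state(); print(t,round(s['t'],2),np.round(p,3),np.round((s['eef_pos']-p)*1e3,1),np.round(s['wrist_force'],1))
foot()
snap('scene','scene6.png');snap('wrist','w6.png')
E
```

```text
45 15.45 [0.602 0.103 0.21 ] [ 0.1  0.5 -0.2] [0.3 0.3 0.7]
50 16.02 [0.605 0.119 0.196] [-0.   0.1 -0.3] [-0.6 -0.5 -0.1]
55 16.58 [0.608 0.134 0.182] [ 0.   0.2 -0.2] [ 0.   0.  -0.6]
60 17.15 [0.611 0.147 0.167] [ 0.   0.1 -0.3] [ 0.   0.4 -0.4]
65 17.72 [0.613 0.16  0.15 ] [-0.   0.1 -0.3] [ 0.2 -0.1 -0.2]
70 18.27 [0.615 0.17  0.133] [-0.1  0.1 -0.3] [ 0.2 -0.2 -0.6]
75 18.83 [0.617 0.179 0.115] [-0.1  0.1 -0.4] [-0.3  0.1 -0.9]
foot n 7449 [[-9.5, -26.5, -19.2], [9.5, 2.3, -6.5], [19.3, 26.1, 38.3]]
```

View pics/scene6.png

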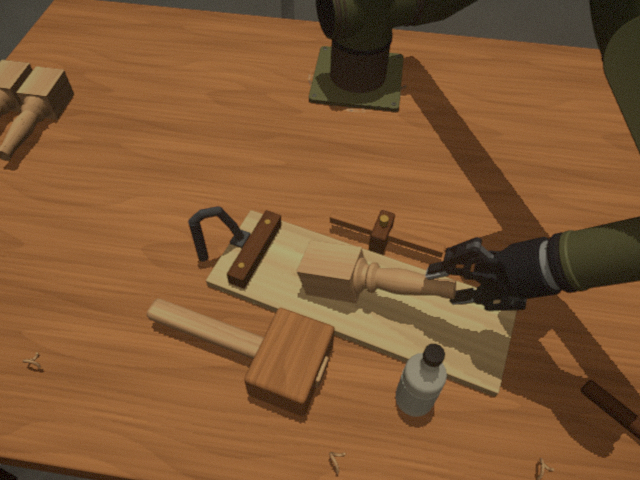

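View pics/w6.png

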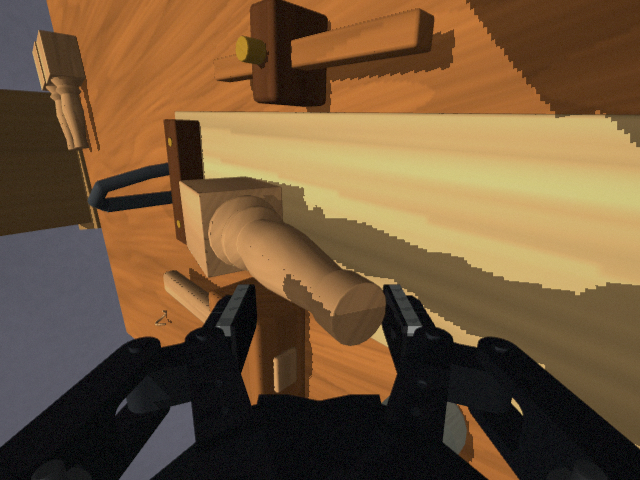

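The leg is at about 75°, carried on the lower finger (foot at (452,290)). I go on easing it down.

```bash
python3 - <<'E'
from foot import *
for t in range(78,91,3):
    c,_=C(t*D,w=.057,mode=1); p=tcp(c,.0035); r=env.move_straight(p,rate=.03)
    s=env.read_state(); print(t,round(s['t'],2),np.round(p,3),np.round((s['eef_pos']-p)*1e3,1),np.round(s['wrist_force'],1))
snap('scene','scene7.png');snap('wrist','w7.png')
for cm in ('scene','top'):
    im,d=snap(cm); W=cloud(cm,d); 
    Q=(W-np.array([LEG[0],LEG[1],ZB])-.033*et); sx=Q@et; lat=Q@np.array([et[1],-et[0],0]); z=Q[...,2]
    for a,b in ((0,.02),(.03,.05),(.07,.09),(.112,.114),(.15,.16),(.213,.219),(.226,.232),(.232,.238)):
        m=(sx>a)&(sx<b)&(np.abs(lat)<.04)&(z>.005)&(z<.12)
        if m.sum()>3: print(cm,a,m.sum(),'ztop',round(np.percentile(z[m],97)*1e3,1),'lat',np.round(np.percentile(lat[m],[2,98])*1e3,1))
E
```

```text
78 19.54 [0.618 0.184 0.104] [-0.   0.  -0.3] [-0.   0.8  0.1]
81 20.1 [0.619 0.188 0.092] [-0.   0.  -0.2] [-0.   0.2 -0.7]
84 20.66 [0.619 0.191 0.08 ] [-0.   0.  -0.2] [ 0.2 -0.4 -1.8]
87 21.22 [0.62  0.193 0.068] [-0.1  0.  -0.2] [ 0.2 -0.3 -1.2]
90 21.77 [0.62  0.195 0.056] [-0.1 -0.1 -0.1] [ 0.2 -0.9 -0.1]
scene 0 641 ztop 68.9 lat [-30.4  34.4]
scene 0.03 666 ztop 68.6 lat [-30.5  34. ]
scene 0.07 710 ztop 68.7 lat [-30.6  33.9]
scene 0.112 39 ztop 58.8 lat [-17.9  24.3]
scene 0.15 162 ztop 55.1 lat [-14.2  19.8]
scene 0.213 156 ztop 118.5 lat [-6.8 14.4]
scene 0.226 110 ztop 104.9 lat [-11.5  14.2]
scene 0.232 123 ztop 107.9 lat [-10.5  14.2]
top 0 428 ztop 70.8 lat [-34.8  29.5]
top 0.03 419 ztop 70.4 lat [-35.1  29.1]
top 0.07 412 ztop 70.5 lat [-35.6  29.2]
top 0.112 29 ztop 59.6 lat [-25.9  17.5]
top 0.15 116 ztop 56.0 lat [-23.1  16.5]
top 0.213 54 ztop 118.8 lat [-17.1  11.5]
top 0.226 33 ztop 104.9 lat [-23.5  16.3]
top 0.232 31 ztop 106.2 lat [-19.1  -9.3]
```

View pics/scene7.png

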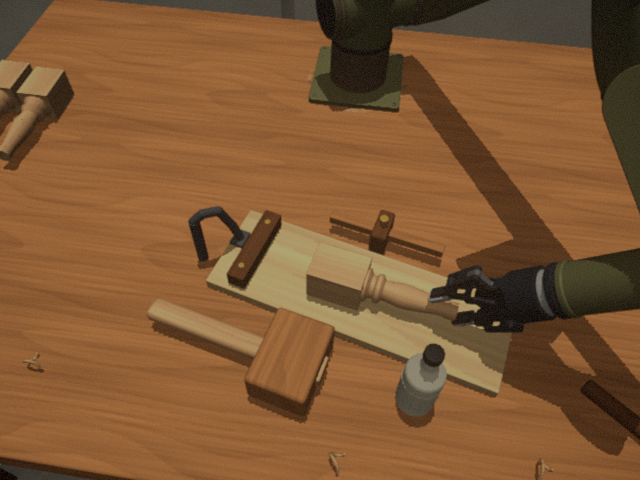

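View pics/w7.png

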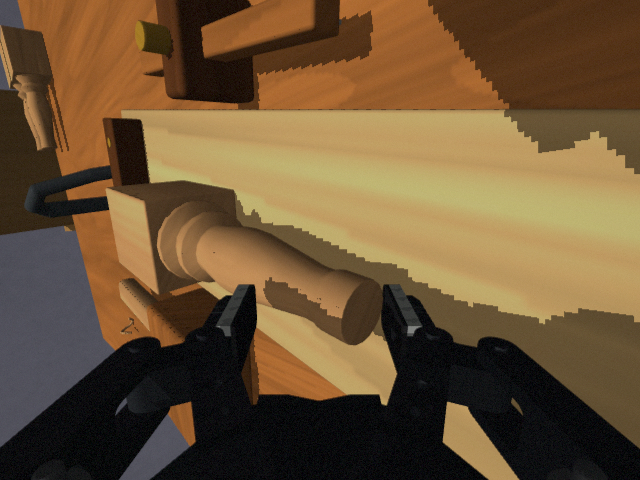

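The block top now reads the same height along its whole length, so the leg is down and level. I withdraw along the finger direction and re-measure.

```bash
cat > pose.py <<'E'
from g import *
BC=np.array([.5856,.0636]); BY=75.82*D  # board centre (y=+10mm) and y dir
ub=np.array([np.cos(BY),np.sin(BY)]); xb=np.array([ub[1],-ub[0]])
def tob(P): q=np.asarray(P)[...,:2]-BC; return np.stack([q@xb,q@ub+.010],-1)
def fromb(b,z): return np.r_[BC+b[0]*xb+(b[1]-.010)*ub,z]
def legpose(tag=None):
    for cm in ('top','scene'):
        im,d=snap(cm,None if tag is None else cm+tag+'.png'); W=cloud(cm,d); B=tob(W); z=W[...,2]
        m=(z>.079)&(z<.094)&(np.abs(B[...,0])<.08)&(B[...,1]>-.2)&(B[...,1]<.15)&(im[...,0]>90)
        m=cv2.morphologyEx(m.astype(np.uint8),cv2.MORPH_OPEN,np.ones((3,3)))
        n,lab,st,_=cv2.connectedComponentsWithStats(m); k=1+np.argmax(st[1:,4])
        P=(B[lab==k]*1e3).astype(np.float32); r=cv2.minAreaRect(P)
        ang=[]
        print(cm,'block',np.round(r[0],1),np.round(r[1],1),round(r[2],1),'y',np.round(np.percentile(P[:,1],[1,99]),1),'ztop',round(np.median(z[lab==k])*1e3,1))
        f=(z>.040)&(z<.075)&(np.abs(B[...,0])<.08)&(B[...,1]>r[0][1]/1e3+.11)&(B[...,1]<r[0][1]/1e3+.21)
        Q=B[f]*1e3
        if len(Q)>20: print('   shaft/foot y98',np.round(np.percentile(Q[:,1],98),1),'x range at far end',np.round(np.percentile(Q[Q[:,1]>np.percentile(Q[:,1],85),0],[2,98]),1),'n',len(Q))
        s=(z>.040)&(z<.054)&(B[...,1]<-.165)&(B[...,1]>-.205)&(np.abs(B[...,0])<.08)
        print('   stop front y',np.round(np.percentile(B[s][:,1]*1e3,[1,98]),1))
    print('t',round(env.read_state()['t'],2))
E
python3 - <<'E'
from pose import *
f3=-np.sin(PHI)*et-np.cos(PHI)*ez
p=env.read_state()['eef_pos']
env.move_straight(p+.006*et,rate=.03)
p=env.read_state()['eef_pos']
env.move_straight(p-.13*f3,rate=.15)
legpose('8')
E
```

```text
top block [  7.9 -27.4] [66.3 92.6] 3.2 y [-72.9  15.8] ztop 84.6
   shaft/foot y98 163.6 x range at far end [-17.1   9.7] n 713
   stop front y [-201.7 -170.3]
scene block [  9.8 -26.3] [68.  95.1] 3.1 y [-72.8  17. ] ztop 84.7
   shaft/foot y98 164.1 x range at far end [-11.3  13.8] n 1081
   stop front y [-201.7 -170. ]
t 23.43
```

View pics/scene8.png

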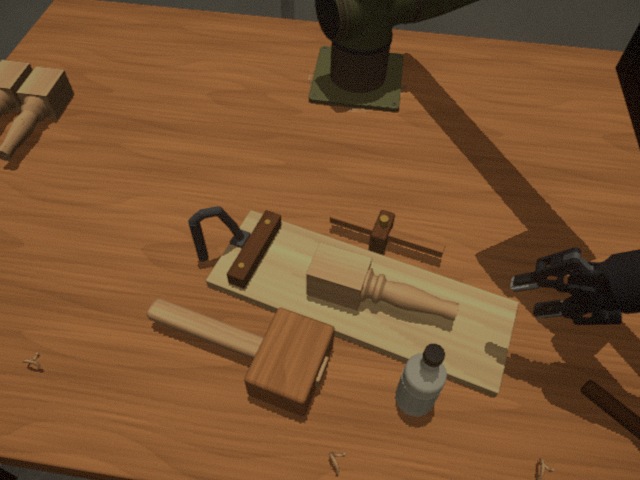

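View pics/top8.png

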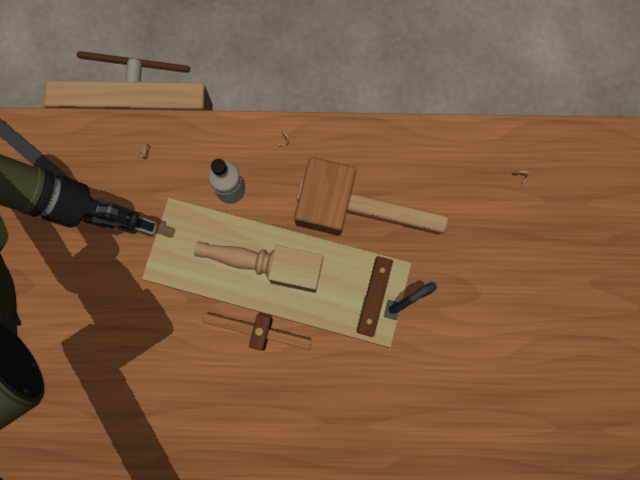

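The leg lies level on the board at block centre (9,-27) mm in board coordinates, foot at about (-1.5,166), yawed about 3°. In the top view it shows at (195–320, 245–285). Next I push it home at the foot's end face, using two slightly parted fingers pointing down.

```bash
python3 - <<'E'
from pose import *
best=None
for sg in (1,-1):
    y=sg*np.r_[xb,0]; z=np.array([0,0,-1.]); o=R.from_matrix(np.stack([np.cross(y,z),y,z],1)).as_rotvec()
    q=env.solve_ik(fromb((.003,.20),.037),o); q2=env.solve_ik(fromb((.003,.08),.037),o); print(sg,None if q is None else np.round(q,2),None if q2 is None else np.round(q2,2))
    if q is not None and (best is None or abs(q[5])<best[0]): best=(abs(q[5]),o)
o=best[1]; np.save('o.npy',o)
env.move_gripper(0.12)
env.move_pose(fromb((.003,.202),.16),o)
env.move_straight(fromb((.003,.202),.038),rate=.12)
for cm in ('scene',):
    im,d=snap(cm,'scene9.png'); W=cloud(cm,d); s=env.read_state(); M=R.from_rotvec(s['tcp_rot']).as_matrix(); T=(W-s['eef_pos'])@M
    m=(np.abs(T[...,0])<.03)&(np.abs(T[...,1])<.05)&(T[...,2]>-.03)&(T[...,2]<.015); P=T[m]
    print(np.round(np.percentile(P,[0,2,50,98,100],axis=0)*1e3,1).tolist(),s['t'],s['eef_pos'],s['wrist_force'],s['opening'])
E
```

```text
1 [ 0.31  0.64  1.49 -0.    1.02  0.56] [ 0.14  0.57  1.64 -0.    0.93  0.39]
-1 [ 0.31  0.64  1.49 -0.    1.02 -2.59] None
[[-12.3, -9.0, -21.1], [-12.2, -7.7, -20.9], [-10.6, 12.3, -3.8], [4.9, 19.8, 7.7], [5.8, 20.2, 8.8]] 26.3917 [0.63639399 0.24929273 0.03910726] [-0.09459253 -0.35350499 -0.12655983] 0.11979944992778087
```

View pics/scene9.png

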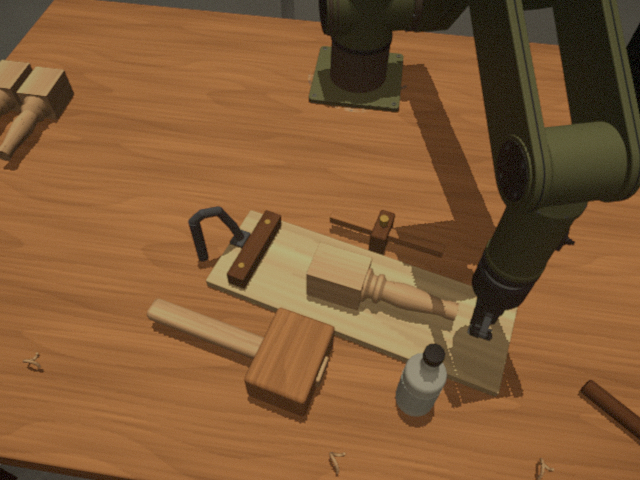

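```bash
python3 - <<'E'
from pose import *
print(env.move_straight(fromb((.003,.135),.038),rate=.05,threshold=12))
s=env.read_state(); print(tob(s['eef_pos']),s['wrist_force'])
legpose('10')
E
```

```text
False
[0.00290586 0.13495141] [-0.00399676  0.05353639 -0.2064052 ]
top block [  6.7 -70.2] [66.2 94.1] 2.7 y [-116.3  -27.2] ztop 84.8
   shaft/foot y98 114.2 x range at far end [-16.3   9.9] n 651
   stop front y [-201.6 -170.3]
scene block [  8.7 -70.9] [67.4 93. ] 2.3 y [-116.1  -27. ] ztop 84.7
   shaft/foot y98 118.8 x range at far end [-9.7 14.5] n 1035
   stop front y [-201.7 -170.1]
t 27.98
```

View pics/scene10.png

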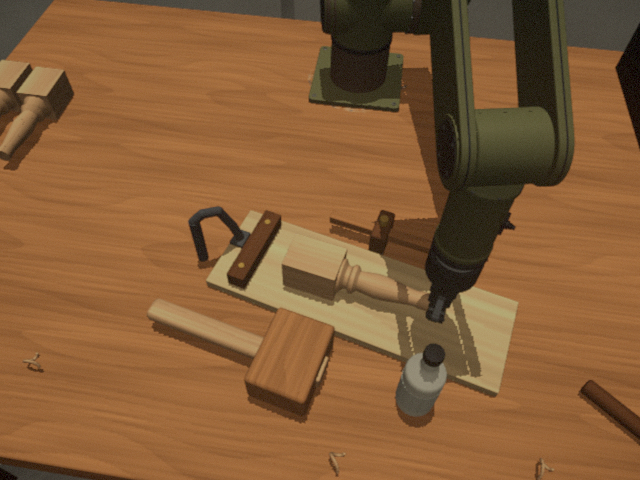

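It slides straight and the yaw is down to 2.5°. Now on to the stop.

```bash
python3 - <<'E'
from pose import *
print(env.move_straight(fromb((.003,.090),.038),rate=.05,threshold=12))
print(env.move_straight(fromb((.003,.070),.038),rate=.02,threshold=14))
s=env.read_state(); print(tob(s['eef_pos']),s['wrist_force'])
env.dwell(.2); print(env.read_state()['wrist_force'])
legpose('11')
E
```

```text
False
True
[0.00551482 0.08286321] [1.95702418 3.04794857 0.82536043]
[2.49355767 1.37620193 1.10015137]
top block [   5.2 -123.2] [66.1 91.2] 1.7 y [-167.7  -79.5] ztop 84.9
   shaft/foot y98 45.9 x range at far end [-13.1  11.8] n 552
   stop front y [-201.7 -170.5]
scene block [   7.8 -122. ] [68.2 94.6] 1.4 y [-167.6  -78.4] ztop 84.9
   shaft/foot y98 64.8 x range at far end [-6.7 24.5] n 960
   stop front y [-201.7 -170.2]
t 29.96
```

View pics/scene11.png

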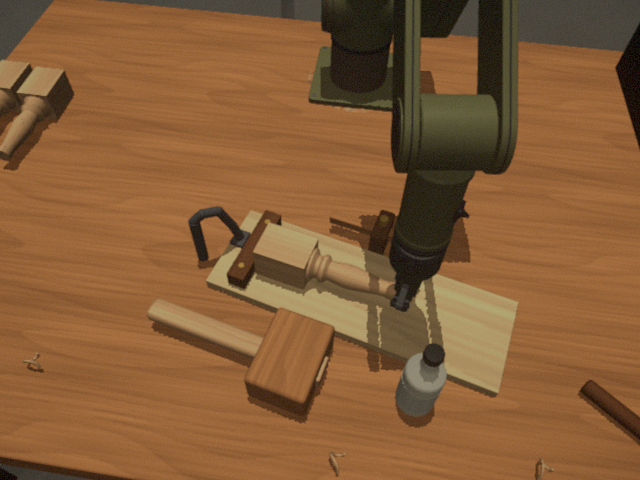

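View pics/top11.png

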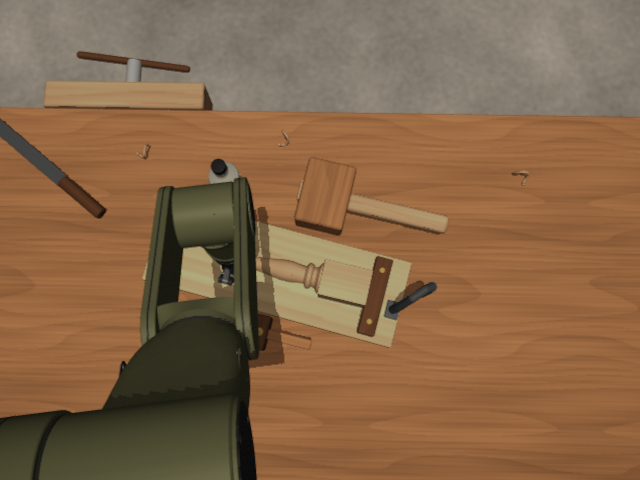

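The corner is touching, with about 1.5° of yaw still to close. I press a little harder to seat it flat.

```bash
python3 - <<'E'
from pose import *
for i in range(3):
    r=env.move_straight(fromb((.003,.079-.001*i),.038),rate=.015,threshold=25)
    s=env.read_state(); print(r,tob(s['eef_pos']),s['wrist_force'])
    if r: break
env.dwell(.2); s=env.read_state();print(tob(s['eef_pos']),s['wrist_force'])
legpose('12')
E
```

```text
False [0.00480249 0.08272263] [ 4.03859463 11.43669232 -0.12950914]
False [0.00532819 0.08258942] [ 5.77283504 13.13505137  0.32417827]
False [0.0058842  0.08246385] [ 6.21341965 15.47879221 -0.79131607]
[0.0058074 0.082453 ] [ 6.42038836 15.57405597  0.34873028]
top block [   5.2 -123.5] [66.1 91.4] 1.6 y [-168.2  -80.1] ztop 85.1
   shaft/foot y98 42.8 x range at far end [-12.6  12.5] n 530
   stop front y [-201.7 -170.7]
scene block [   7.7 -123. ] [93.9 68.7] 89.7 y [-168.1  -79.5] ztop 85.0
   shaft/foot y98 63.3 x range at far end [-5.7 25.3] n 968
   stop front y [-201.6 -170.1]
t 31.18
```

```bash
python3 - <<'E'
from pose import *
p=tob(env.read_state()['eef_pos'])
env.move_straight(fromb((.003,.12),.038),rate=.08)
env.move_straight(fromb((.003,.12),.18),rate=.2)
o=np.load('o.npy')
env.move_pose(fromb((-.05,.30),.22),o)
legpose('13')
for cm in ('top','scene'):
    im,d=snap(cm); W=cloud(cm,d);B=tob(W)*1e3; z=W[...,2]*1e3
    # side edges of block top & axis centreline of the shaft by x-mid per y-slice
    m=(z>79)&(z<94)&(np.abs(B[...,0])<80)&(B[...,1]>-175)&(B[...,1]<-70)
    ys=np.arange(-160,-90,8); e=[(y,*np.percentile(B[m&(np.abs(B[...,1]-y)<4)][:,0],[2,98])) for y in ys]
    e=np.array(e); print(cm,'edge yaw', [round(np.degrees(np.arctan(np.polyfit(e[:,0],e[:,k],1)[0])),2) for k in (1,2)],e[:,1].mean(),e[:,2].mean())
    xs=np.arange(-24,36,6); e=np.array([(x,*np.percentile(B[m&(np.abs(B[...,0]-x)<3)][:,1],[3,97])) for x in xs]); print('  end yaw',[round(np.degrees(np.arctan(np.polyfit(e[:,0],e[:,k],1)[0])),2) for k in (1,2)],'end y',e[:,1].round(1))
    s=(z>40)&(z<54)&(B[...,1]<-160)&(B[...,1]>-210)&(np.abs(B[...,0])<76)
    xs=np.arange(-66,70,6); e=np.array([(x,*np.percentile(B[s&(np.abs(B[...,0]-x)<3)][:,1],[3,97])) for x in xs]); print('  stop yaw',[round(np.degrees(np.arctan(np.polyfit(e[:,0],e[:,k],1)[0])),2) for k in (1,2)], 'front y',e[:,2].round(1))
E
```

```text
top block [   5.  -121.8] [66.5 94.3] 2.0 y [-167.9  -79. ] ztop 84.8
   shaft/foot y98 68.8 x range at far end [-15.6  11.8] n 723
   stop front y [-201.7 -170.8]
scene block [   7.5 -123. ] [67.1 94.1] 2.1 y [-167.8  -78.9] ztop 84.7
   shaft/foot y98 69.3 x range at far end [-8.1 15.6] n 1043
   stop front y [-201.7 -170.2]
t 33.62
top edge yaw [np.float64(-1.79), np.float64(-2.33)] -26.879301566105482 36.41489357945837
  end yaw [np.float64(2.18), np.float64(2.3)] end y [-166.6 -167.  -166.6 -165.9 -165.5 -165.9 -166.2 -164.9 -165.  -164.8]
  stop yaw [np.float64(-0.08), np.float64(-0.04)] front y [-170.4 -170.8 -171.3 -171.3 -170.9 -170.7 -170.7 -169.4 -173.1 -172.2
 -172.4 -172.7 -172.  -171.6 -172.1 -171.3 -171.1 -171.6 -170.8 -170.6
 -170.8 -171.  -170.8]
scene edge yaw [np.float64(-1.09), np.float64(-1.64)] -23.49562088748234 40.24917690339427
  end yaw [np.float64(1.66), np.float64(1.65)] end y [-165.7 -167.5 -166.1 -166.  -165.8 -166.5 -164.9 -165.2 -165.7 -164.6]
  stop yaw [np.float64(0.19), np.float64(2.99)] front y [-170.1 -170.5 -170.6 -172.4 -185.1 -184.5 -183.7 -183.8 -183.5 -184.
 -182.9 -182.9 -183.3 -182.5 -182.1 -179.5 -176.  -171.6 -161.  -170.6
 -170.3 -170.8 -170.7]
```

View pics/top13.png

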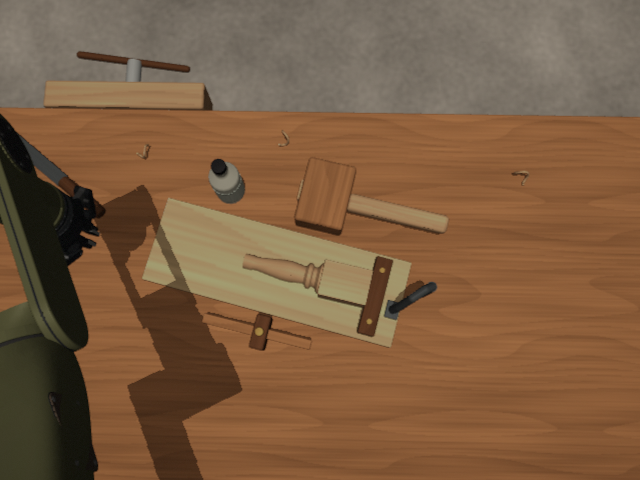

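View pics/scene13.png

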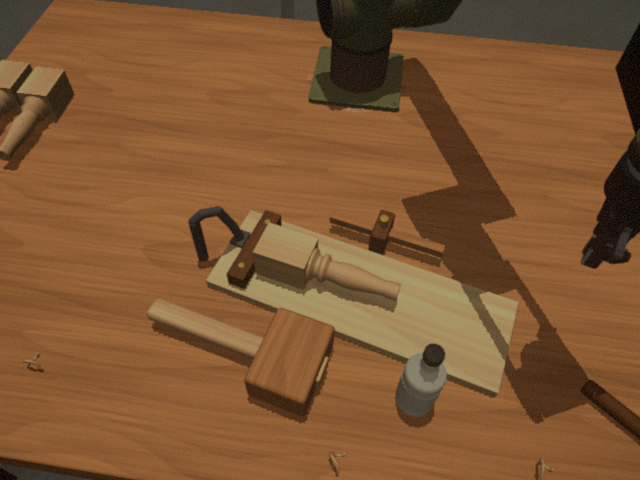

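The leg sits against the stop but both cameras still show about 1.8° of yaw, leaving a gap of roughly 2 mm at one corner. I'll nudge the foot sideways toward board +x with the finger's side, then press again at the end.

```bash
cat > yaw.py <<'E'
from pose import *
def yaw():
    for cm in ('top','scene'):
        im,d=snap(cm); W=cloud(cm,d);B=tob(W)*1e3; z=W[...,2]*1e3
        m=(z>79)&(z<94)&(np.abs(B[...,0])<80)&(B[...,1]>-175)&(B[...,1]<-70)
        ys=np.arange(-160,-84,4); e=np.array([(y,*np.percentile(B[m&(np.abs(B[...,1]-y)<2.5)][:,0],[2,98])) for y in ys if (m&(np.abs(B[...,1]-y)<2.5)).sum()>5])
        a=[round(np.degrees(np.arctan(np.polyfit(e[:,0],e[:,k],1)[0])),2) for k in (1,2)]
        xs=np.arange(-24,36,4); e2=np.array([(x,*np.percentile(B[m&(np.abs(B[...,0]-x)<2.5)][:,1],[3,97])) for x in xs if (m&(np.abs(B[...,0]-x)<2.5)).sum()>5])
        b=[round(np.degrees(np.arctan(np.polyfit(e2[:,0],e2[:,k],1)[0])),2) for k in (1,2)]
        f=(z>55)&(z<75)&(B[...,1]>50)&(B[...,1]<68)&(np.abs(B[...,0])<40)&(im[...,0]>100); 
        print(cm,'yaw(+ccw)',[-a[0],-a[1]],b,'mid x',round((e[:,1].mean()+e[:,2].mean())/2,1),'y',e2[:,1].mean().round(1),e2[:,2].mean().round(1),'foot top x',np.round(np.median(B[f][:,0]),1) if f.any() else None)
E
python3 - <<'E'
from yaw import *
o=np.load('o.npy')
yaw()
env.move_pose(fromb((-.052,.058),.18),o)
env.move_straight(fromb((-.052,.058),.040),rate=.15)
for x in (-.036,-.031):
    env.move_straight(fromb((x,.058),.040),rate=.04,threshold=10)
    s=env.read_state(); print(tob(s['eef_pos']),s['wrist_force']); yaw()
snap('scene','scene14.png'); print(s['t'])
E
```

```text
top yaw(+ccw) [np.float64(1.89), np.float64(1.82)] [np.float64(1.21), np.float64(0.77)] mid x 4.6 y -165.9 -80.8 foot top x -2.2
scene yaw(+ccw) [np.float64(2.07), np.float64(2.21)] [np.float64(0.83), np.float64(2.56)] mid x 8.2 y -165.7 -79.7 foot top x 5.8
[-0.03578644  0.05787945] [0.59225928 0.14111362 0.29540944]
top yaw(+ccw) [np.float64(2.39), np.float64(1.89)] [np.float64(1.27), np.float64(0.75)] mid x 4.5 y -165.9 -80.5 foot top x None
scene yaw(+ccw) [np.float64(1.76), np.float64(1.96)] [np.float64(1.67), np.float64(2.73)] mid x 8.1 y -165.4 -80.1 foot top x 6.5
[-0.03058886  0.05805185] [-1.15201906 -0.33379927 -0.63651436]
top yaw(+ccw) [np.float64(1.15), np.float64(0.97)] [np.float64(0.51), np.float64(-0.39)] mid x 4.2 y -165.9 -80.7 foot top x None
scene yaw(+ccw) [np.float64(0.8), np.float64(0.9)] [np.float64(1.06), np.float64(0.35)] mid x 8.1 y -165.7 -79.9 foot top x 10.2
36.7917
```

View pics/scene14.png

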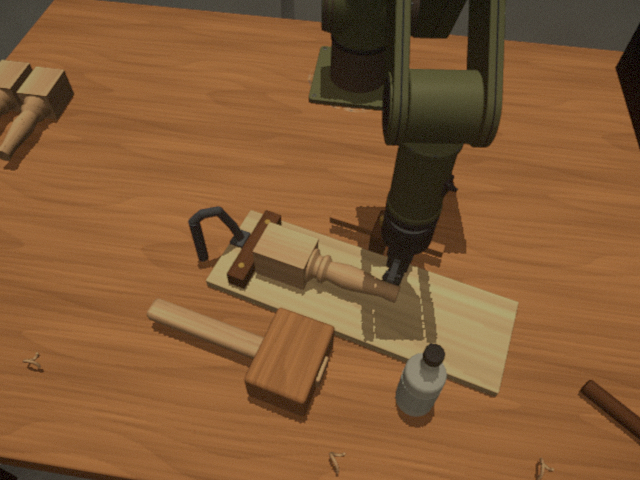

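```bash
python3 - <<'E'
from yaw import *
o=np.load('o.npy')
env.move_straight(fromb((-.0272,.058),.040),rate=.03,threshold=10)
s=env.read_state(); print(tob(s['eef_pos']),s['wrist_force']); yaw()
env.move_straight(fromb((-.05,.058),.040),rate=.08)
yaw()
env.move_straight(fromb((-.05,.11),.040),rate=.12)
env.move_straight(fromb((.0065,.11),.038),rate=.1)
r=env.move_straight(fromb((.0065,.081),.038),rate=.02,threshold=18)
s=env.read_state(); print(r,tob(s['eef_pos']),s['wrist_force'])
r=env.move_straight(fromb((.0065,.079),.038),rate=.02,threshold=25)
s=env.read_state(); print(r,tob(s['eef_pos']),s['wrist_force']); yaw()
env.move_straight(fromb((.0065,.12),.038),rate=.08)
env.move_straight(fromb((.0065,.12),.18),rate=.2)
env.move_pose(fromb((-.05,.30),.22),o)
yaw(); legpose('15')
E
```

```text
[-0.02683549  0.05805429] [ 0.04403898 -0.21542569 -0.90142451]
top yaw(+ccw) [np.float64(-0.75), np.float64(-0.53)] [np.float64(-0.19), np.float64(-0.43)] mid x 3.9 y -165.8 -80.4 foot top x None
scene yaw(+ccw) [np.float64(-0.77), np.float64(-0.59)] [np.float64(-0.41), np.float64(0.69)] mid x 7.6 y -165.7 -80.2 foot top x 13.5
top yaw(+ccw) [np.float64(-0.38), np.float64(-0.73)] [np.float64(-0.51), np.float64(-0.03)] mid x 3.9 y -165.7 -80.2 foot top x None
scene yaw(+ccw) [np.float64(-1.39), np.float64(-0.64)] [np.float64(-0.46), np.float64(1.24)] mid x 7.6 y -165.4 -80.1 foot top x 13.1
False [0.00657044 0.08177853] [ 0.69059649  4.85771741 -0.59789248]
False [0.00677506 0.08169107] [ 1.20265951 10.644718    0.26267438]
top yaw(+ccw) [np.float64(-0.31), np.float64(-0.59)] [np.float64(-0.88), np.float64(-0.95)] mid x 4.0 y -166.6 -81.1 foot top x None
scene yaw(+ccw) [np.float64(-0.32), np.float64(-0.66)] [np.float64(-1.56), np.float64(1.82)] mid x 7.7 y -166.6 -80.3 foot top x 13.7
top yaw(+ccw) [np.float64(-0.4), np.float64(-0.32)] [np.float64(-0.67), np.float64(-0.11)] mid x 4.0 y -166.6 -81.4 foot top x 4.6
scene yaw(+ccw) [np.float64(-0.06), np.float64(-0.59)] [np.float64(-0.52), np.float64(0.56)] mid x 7.5 y -166.3 -80.7 foot top x 13.2
top block [   4.6 -122.8] [93.7 66.3] 89.7 y [-168.6  -80.2] ztop 84.8
   shaft/foot y98 68.1 x range at far end [-8.3 19. ] n 725
   stop front y [-201.8 -170.9]
scene block [   6.4 -122.7] [94.4 67.6] 89.0 y [-168.6  -79.9] ztop 84.7
   shaft/foot y98 68.8 x range at far end [-2.1 22.8] n 1034
   stop front y [-201.7 -170. ]
t 43.62
```

View pics/top15.png

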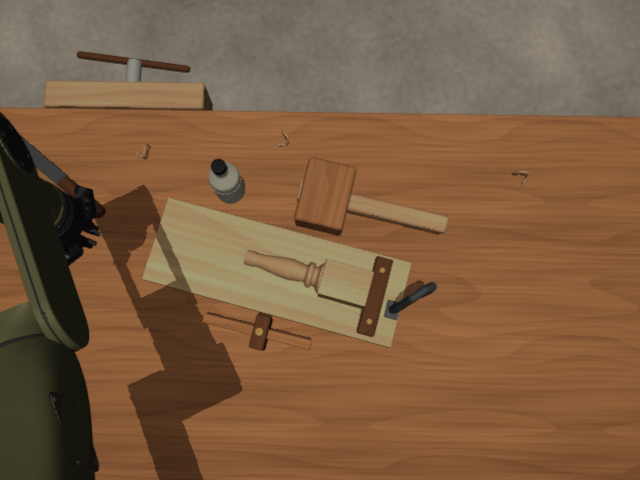

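View pics/scene15.png

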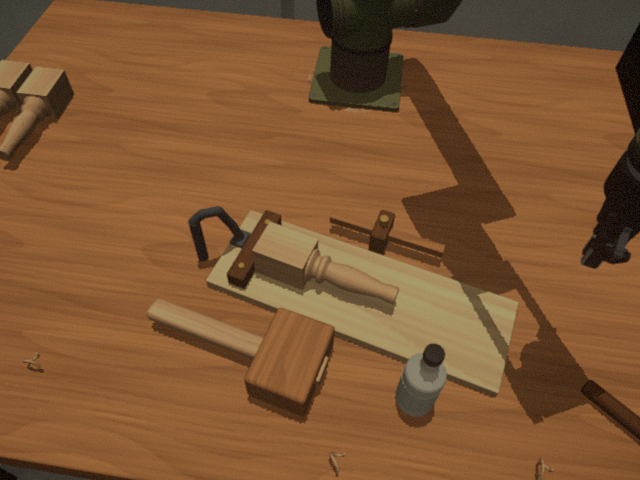

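```bash
python3 - <<'E'
from pose import *
for cm in ('top','scene'):
    ds=[]
    for i in range(6):
        im,d=snap(cm); ds.append(np.where(d>0,d,np.nan))
    d=np.nan_to_num(np.nanmean(ds,0)); W=cloud(cm,d);B=tob(W)*1e3; z=W[...,2]*1e3
    m=(z>80)&(z<92)&(np.abs(B[...,0])<80)&(B[...,1]>-175)&(B[...,1]<-70)&(im[...,0]>90)
    r=cv2.minAreaRect(B[m].astype(np.float32)); print(cm,r)
    s=(z>42)&(z<54)&(B[...,1]<-165)&(B[...,1]>-208)&(np.abs(B[...,0])<78)&(im[...,0]<120); print(' stop',cv2.minAreaRect(B[s].astype(np.float32)))
    a=[]
    for nm,mk,ax in (('block',m,0),):
        ys=np.arange(-162,-84,3.); e=np.array([(y,np.min(B[mk&(abs(B[...,1]-y)<2)][:,0]),np.max(B[mk&(abs(B[...,1]-y)<2)][:,0])) for y in ys])
        print(' edges',[np.degrees(np.arctan(-np.polyfit(e[:,0],e[:,k],1)[0])).round(2) for k in (1,2)])
    for lo,hi,nm in ((.8*25,75,'mallet'),):pass
    for nm,lo,hi,c0 in (('mallet',60,70,(.733,-.029)),('gauge',53,60,(.467,.088)),('bottle',158,175,(.750,.162))):
        q=(z>lo)&(z<hi)&(np.hypot(W[...,0]-c0[0],W[...,1]-c0[1])<.1); 
        n,lab,st,_=cv2.connectedComponentsWithStats(q.astype(np.uint8)); k=1+np.argmax(st[1:,4]); r=cv2.minAreaRect((W[lab==k][:,:2]*1e3).astype(np.float32)); print(' ',nm,np.round(r[0],1),np.round(r[1],1),round(r[2],1))
print(env.read_state()['t'])
E
```

```text
top ((4.624584197998047, -122.60786437988281), (94.25715637207031, 65.80098724365234), 89.61712646484375)
 stop ((-0.18781280517578125, -186.01280212402344), (32.001102447509766, 149.84796142578125), 89.94393920898438)
 edges [np.float64(-0.42), np.float64(-0.39)]
  mallet [731.4 -28.7] [ 94.7 129.2] 77.3
  gauge [465.6  88.7] [27.1 63.1] 77.2
  bottle [749.2 162. ] [25.7 25.3] 77.9
scene ((6.413532257080078, -122.86663818359375), (93.89604187011719, 66.25981903076172), 89.51298522949219)
 stop ((2.265289306640625, -183.7423095703125), (150.48831176757812, 36.06670379638672), 0.3755669891834259)
 edges [np.float64(-0.34), np.float64(-0.46)]
  mallet [734.6 -29.8] [ 94.2 128.8] 77.2
  gauge [468.2  87.8] [27.2 64.2] 77.0
  bottle [752.5 161.1] [25.5 26.2] 6.8
44.2167
```

Averaged over six frames, the yaw is 0.4° on both cameras and the end is against the stop to within about 0.5 mm. The mallet, gauge and bottle have not moved, and the arm is clear. I'm handing it in.

```bash
python3 - <<'E'
from h import *
s=env.read_state(); print(s['t'],s['wrist_force'],s['eef_pos']); print(env.close_job())
E
```

```text
44.2167 [-0.18306748  0.46263201 -0.46325741] [0.60811533 0.35705688 0.22002792]
the job is handed in; nothing more can be done
None
```

The leg now lies level along the board with its square end against the stop, and I handed the job in at 44.2 s of the 69 s allowed.

- **Tipping:** I straddled the foot with the open fingers leaned 45° and pushed from behind past the balance point. The leg dropped a few degrees onto the front finger, which then carried it down until it lay level on the board. It was never gripped or lifted.
- **First try:** My first pass missed, because the upper fingertip slid just over the foot. The leg stayed standing, and I corrected the overlap and repeated it.
- **Pushing home:** I pushed at the foot's end face until it met the stop. About 1.8° of yaw was left, and pressing harder did not close it. I nudged the foot sideways and pushed again, with about 10 N at the end.

**Last checks:**
- Both cameras put the leg within about 0.4° of square to the stop, so one corner may stand roughly 0.4 mm off.
- The end's distance from the stop agrees with contact to within about 0.5 mm, which is the measuring accuracy.
- The mallet, gauge and bottle agree with their first measurements to about 1 mm.
- The wrist force was about 0.7 N, within the sensor noise, with the arm well clear.

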